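# Close the tilted paint canister with its bayonet lid

## Robot

A 6-joint arm with a two-finger parallel gripper is mounted at the origin on the work surface. World frame = base frame: x ahead of the robot, y to its left, z up, the work surface at z = 0. Lengths are in m, angles in degrees, forces in N, time in s.
With the tool pointing down it reaches from about 0.3 to 0.75 m from the base axis. Payload 8.5 kg.
Tool frame: the origin (TCP) lies midway between the tips of the shut fingers; the grasp point (between the pads) lies 19 mm behind it (env.grip_depth is the distance from the TCP to the grasp point, in m); x points along the fingers, y is the direction in which the jaws open and shut, and the axes are right-handed (so a half turn about x gives the same grasp; the last joint's range is limited). The gripper opens to 85 mm and grips with 20 to 120 N. Pads are 22 mm wide; open, the fingers measure 114 mm over their backs; the gripper's body (76 mm by 85 mm) begins 54 mm behind the grasp point. The pads swing forward as they close: fully open they stand 13 mm farther back than shut.
Start: joints at [-81.778, 21.807, 74.336, -0, 83.858, -12.336], TCP at [0.193, -0.515, 0.231] pointing down, gripper open.
Joint ranges: [-178.18, 178.18], [-50.72, 133.34], [12.68, 142.11], [-81.47, 261.47], [9.98, 163.14], [-165.26, 165.26]. Speed limits (degrees/s): [136.94, 136.94, 180, 180, 180, 180].

## Interface

Orientations are given as a 3x3 rotation matrix whose columns are the frame's x, y, z axes.
In Python, from rig import env gives the robot as it stands.
- The arm moves only by the tool play_rows, never from a script. Its arguments are lists of equal length, an entry for each row: "travel": the shift along the world's x, y, z in cm, a list of three; "rotation": the turn, a rotation vector about the world's x, y, z in rad, a list of three; "claw": the finger opening in cm, from 0 to 8.54. A call has 1 to 12 rows; each row shifts and turns the pose as measured when the row begins; what a row does not reach is not made up. A row lasts 1/12 s, in which the tool goes at most 41.7 mm and 7.16 degrees, less where a joint would pass 70% of its speed; a pose out of reach is approached as far as the arm can. A call is refused whole if a number of a shift passes 4.17 or a number of a turn 0.125, either way. A call with a gripper value outside its range is refused whole. The fingers move at their own pace and stop on an object; "squeeze" is the grip in N (left out, the last holds). Time passes only in rows, so rows that do not move let the fingers close. It gives the time, the measured TCP pose, the force and the opening at its end, in the units of the state.
- env.observe(): the state, without advancing time (a new reading comes with each control period).
- env.get_image(name): name is "scene" or "side" or "wrist"; returns the picture (384x512x3 uint8, red, green, blue); there is no depth.
- env.camera_info(name): a dict with "vertical_fov" (degrees; the focal length in pixels is half the picture's height over the tangent of half this angle, whatever the lens; pixels are square), "cx", "cy" (the principal point, pixels), "D" ([k1, k2, p1, p2, k3] as OpenCV has them; the pictures are not rectified), "eye" and "rotation" of the camera in the world. Camera axes: x right, y down, z forward; pixel columns grow to the right and rows downward; lengths in m; the calibration is good to about 2 mm. A picture is of the moment at which its call begins: read the wrist's pose just before it. camera_info takes no time and is no camera call; for the wrist camera it gives the pose at the moment of the call.
- env.close_job(): hands the job in, once; it reports no verdict.
The state is a dict: "time_s": time; "q": joint angles; "qvel": joint speeds; "joint_efforts": joint torques, N m; "position": TCP position; "tool_rot": TCP orientation; "ft_force": force on the tool from outside, world axes, zero at the start; "wrist_torque": the same for the moment, N m; "grip_width": finger opening in m.
Only numpy, scipy, OpenCV 4.12 (cv2) and the standard library are available. Lean on these libraries where they do the work, as an engineer would, in place of code of your own. Each camera call takes 0.05 s, during which the arm holds its last target.

## Task

Close the blue paint canister that leans in the wooden stand: bring its lid with the orange handle to the mouth, find the slots with the lid's two lugs, press the lid down against the spring seal and twist it about a quarter turn clockwise until it locks in its pockets, then let go. Leave the other things on the table where they are.

Things in the scene. Friction and masses are not known exactly. Their poses are not given: they have to be found in the camera images.
- lid: Loose bayonet lid, about 0.25 kg, lying handle up on the table. Origin: centre of the plug's underside; z: its axis, towards the handle; x: along the handle. Aluminium plug 68 mm diameter, z 0 to 21 mm, tapering to 58 mm in its lowest 6 mm; blue cover disc 80 mm diameter, z 21 to 27 mm. It is the same after half a turn.
- lid_handle (a point): Middle of the lid's orange bar handle, where to grip, 50 mm above the lid's origin. The bar is 70 mm along x, 16 mm thick in y, z 27 to 61 mm of the lid, with white dots over the lugs.
- lid_lug (a point): Outer end of one of the lid's two dark steel lugs; the other lies opposite. They stick out along +x and -x to 44 mm from the axis, 14 mm wide, z 4 to 10 mm of the lid.
- saddle: Wooden saddle of a fixed stand, holding a blue canister (102 mm across, 110 mm long) tilted 30 degrees from vertical. Origin: centre of its mouth, level with the rim's top, 153 mm above the table; z: the canister's axis, out of the mouth, leaning roughly to the robot (yaw up to 0.35 rad either way); y is level, x uphill across the mouth. Nothing of the stand rises above the mouth.
- rim (a point): Centre of the mouth, same frame as the saddle. Aluminium rim ring, 72 mm inside diameter, 8 mm thick, with two opposite slots about 35 degrees wide for the lid's lugs (5 degrees of play either way). With the lugs resting on the rim between the slots, the lid's origin is 4 mm below this point along the axis.
- slot_guess (a point): On the rim's top, 41 mm from the axis, 0.6 rad anticlockwise (looking into the mouth) from the saddle's x: the middle of where one slot may be; the other is opposite. The canister was set into the saddle by hand, so the true slots lie up to 0.4 rad either way. That offset is not measured: see it or feel for it. The lid cannot turn the canister.
- seal_top (a point): On the axis, 7 mm below the rim's top: top of a white spring-loaded seal disc inside. It meets the plug's underside once the lugs are in the slots (5 N at first, 11 N at the bottom). A lid let go in the slots rises to here.
- pressed (a point): On the axis, 21 mm below the rim's top: the lid's origin when fully pressed, cover disc on the rim. Deeper than about 18 mm the lugs can pass under the rim, clockwise only (seen from the handle side); a stop blocks the other way.
- locked (a point): On the axis, 14 mm below the rim's top: the lid's origin when locked. 74 degrees clockwise of the slots (give or take 4), before a firm stop, pockets 4 mm deep in the rim's underside take the lugs; let go there, the seal pushes the lid up into them. Let go under the rim short of the pockets it stays 18 mm deep, not locked.
- dish: Loose bystander: shallow white ceramic dish, 90 mm across, 28 mm high. Origin: centre of its underside.
- bowl: Loose bystander: terracotta bowl, 120 mm across, 60 mm high. Origin: centre of its underside.
- paint_jar: Loose bystander: closed green glass jar with white cap, 60 mm across, 75 mm high. Origin: centre of its underside.
- brush: Loose bystander: flat paint brush lying down, bamboo handle along its x axis, 220 mm long, 17 mm high. Origin: centre of its underside.
- inkstone: Loose bystander: black rectangular ink stone, 120 x 75 x 20 mm. Origin: centre of its underside.
- sizing_block: Loose bystander: yellow block, 80 x 50 x 45 mm. Origin: centre of its underside.
- water_mug: Loose bystander: blue ceramic cup without handle, 72 mm across, 85 mm high. Origin: centre of its underside.
Not all that is in view belongs to the job. There is more than one size of the lid; the job needs the middle-sized.

How it is judged:
By the outcome, as a careful person would: the job done as asked, in the order asked, and still so for the second after the job is handed in, with the robot touching nothing.
It also fails if it takes over 61 s, if anything falls off the work surface, if the arm or the gripper's body presses on something with over 40 N, if the wrist force passes 120 N, or if a joint passes its speed limit or range.

## Working session

There is one attempt and no reset: what is moved stays moved. The work goes in short steps, Python scripts to look and compute and a tool call to move; the robot and the scene stay as the last step left them, time stands still between calls to the robot, and variables do not carry over. Pictures are saved under pics/ and viewed, and the job is handed in when it is done.

Besides the shell and the picture viewer there is one more tool, called after "Emit:" as a command line: name --argument value ..., lists and objects as JSON in quotes. play_rows: Moves the arm, as the interface text tells. Its arguments: {"type":"object","properties":{"travel":{"type":"array","items":{"type":"array","items":{"type":"number"}}},"rotation":{"type":"array","items":{"type":"array","items":{"type":"number"}}},"claw":{"type":"array","items":{"type":"number"}},"squeeze":{"type":"number"}},"required":["travel","rotation","claw"]}

```bash
ls; mkdir -p pics
python3 - <<'E'
from rig import env
import cv2
s=env.observe(); print(s)
for n in ["scene","side","wrist"]:
    c=env.camera_info(n); print(n,c)
    im=env.get_image(n); cv2.imwrite(f"pics/{n}0.png",im[:,:,::-1])
print(env.grip_depth)
E
```

```text
pics
{'time_s': 0.0, 'q': array([-8.17775802e+01,  2.18415413e+01,  7.43854929e+01, -1.43954508e-03,
        8.38587255e+01, -1.23367304e+01]), 'qvel': array([ 0.03649637, -0.0295826 , -0.04863954,  0.06499578, -0.05927247,
        0.02703472]), 'joint_efforts': array([ 1.49380630e-03, -4.48452687e+01, -2.31277514e+01, -1.59557276e-04,
        4.81887575e-03,  2.05063179e-05]), 'position': array([ 0.19308488, -0.51467213,  0.23070227]), 'tool_rot': array([[-2.38789038e-04,  3.51176541e-01, -9.36309233e-01],
       [ 1.47783065e-03, -9.36308113e-01, -3.51176498e-01],
       [-9.99998879e-01, -1.46756358e-03, -2.95399341e-04]]), 'ft_force': array([-0.03192103,  0.58772689, -0.27449136]), 'wrist_torque': array([-0.02607089,  0.01635921,  0.00144304]), 'grip_width': 0.08516172758610993}
scene {'vertical_fov': 49.38984922056183, 'cx': 253.7929136324289, 'cy': 186.6224682996156, 'D': array([-0.13076064,  0.        ,  0.        ,  0.        ,  0.        ]), 'eye': array([ 1.08591029, -0.96710703,  1.1806583 ]), 'rotation': array([[ 0.88744362,  0.3174689 , -0.33415164],
       [ 0.46091301,
[... 188 characters left out ...]
956714,  0.        ,  0.        ,  0.        ,  0.        ]), 'eye': array([0.23180569, 0.96011854, 0.73975612]), 'rotation': array([[-0.94817758, -0.1542141 ,  0.277808  ],
       [-0.3174917 ,  0.49445286, -0.80914485],
       [-0.01258141, -0.85541474, -0.51779082]])}
wrist {'vertical_fov': 61.98703952361311, 'cx': 256.25272604306764, 'cy': 187.35701222351085, 'D': array([-0.06598071,  0.        ,  0.        ,  0.        ,  0.        ]), 'eye': array([ 0.26084917, -0.48891125,  0.37420067]), 'rotation': array([[ 3.51522926e-01, -8.97797301e-01, -2.65314226e-01],
       [-9.36179241e-01, -3.37185929e-01, -9.93683965e-02],
       [-2.47545573e-04,  2.83311940e-01, -9.59027780e-01]])}
0.0187
```

View pics/scene0.png

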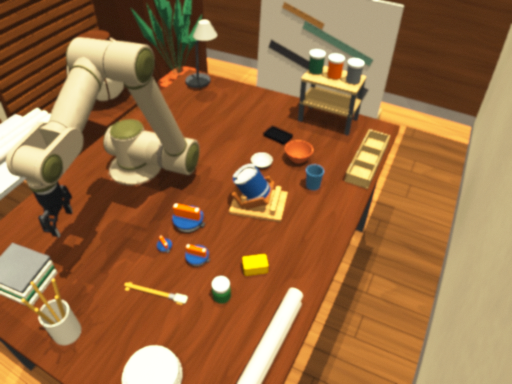

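View pics/side0.png

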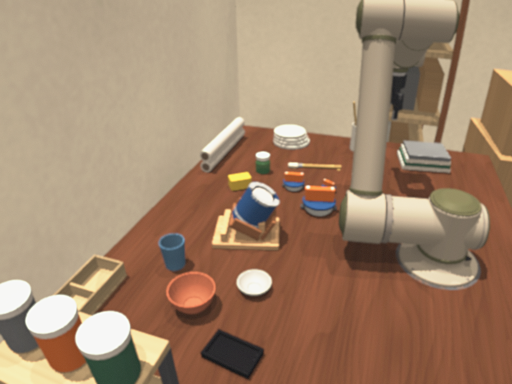

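View pics/wrist0.png

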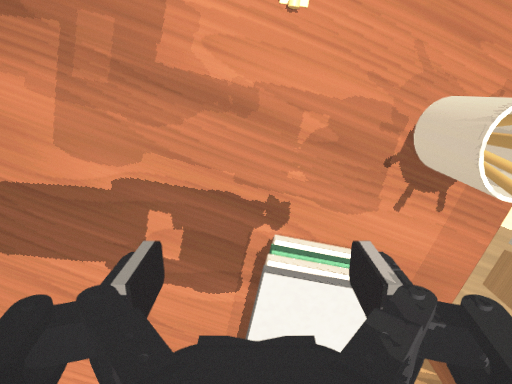

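Three lids are visible in the scene view: (187,217) is large, (164,243) is small and (197,255) is middle-sized. I'll measure their cover diameters and handle lengths and check them in an enlarged crop.

```bash
cat > h.py <<'E'
import numpy as np, cv2
from rig import env
def K(c,h=384):
    f=h/2/np.tan(np.radians(c["vertical_fov"]/2)); return np.array([[f,0,c["cx"]],[0,f,c["cy"]],[0,0,1.]])
def rays(c,px):
    p=cv2.undistortPoints(np.array(px,float).reshape(-1,1,2),K(c),c["D"]).reshape(-1,2)
    d=np.c_[p,np.ones(len(p))]@c["rotation"].T
    return d/np.linalg.norm(d,axis=1)[:,None]
def onplane(c,px,p0,n=(0,0,1)):
    d=rays(c,px); n=np.array(n,float); e=c["eye"]
    t=((np.array(p0)-e)@n)/(d@n); return e+d*t[:,None]
def onz(c,px,z): return onplane(c,px,[0,0,z])
def proj(c,P):
    R=c["rotation"].T; rv=cv2.Rodrigues(R)[0]
    return cv2.projectPoints(np.array(P,float).reshape(-1,1,3),rv,-R@c["eye"],K(c),c["D"])[0].reshape(-1,2)
def tri(cs,pxs):
    A=np.zeros((3,3));b=np.zeros(3)
    for c,p in zip(cs,pxs):
        d=rays(c,[p])[0];M=np.eye(3)-np.outer(d,d);A+=M;b+=M@c["eye"]
    return np.linalg.solve(A,b)
def snap(n,name):
    c=env.camera_info(n); im=env.get_image(n); cv2.imwrite(f"pics/{name}.png",im[:,:,::-1]); np.savez(f"pics/{name}.npz",**c); return c,im
def load(name):
    z=np.load(f"pics/{name}.npz"); return {k:z[k] for k in z}, cv2.imread(f"pics/{name}.png")
E
python3 - <<'E'
from h import *
for n in ["scene","side"]:
    c=env.camera_info(n); im=cv2.imread(f"pics/{n}0.png"); 
    np.savez(f"pics/{n}0.npz",**c)
    hsv=cv2.cvtColor(im,cv2.COLOR_BGR2HSV)
    for nm,lo,hi in [("orange",(4,200,150),(13,255,255)),("blue",(100,120,60),(125,255,255))]:
        m=cv2.inRange(hsv,lo,hi)
        k,l,st,ce=cv2.connectedComponentsWithStats(m)
        for i in range(1,k):
            if st[i,4]>25: 
                print(n,nm,st[i],ce[i].round(1), onz(c,[ce[i]],0.024 if nm=="blue" else 0.05)[0].round(3))
a=cv2.imread("pics/scene0.png")[150:310,110:310]; b=cv2.imread("pics/side0.png")[140:260,190:350]
cv2.imwrite("pics/c1.png",cv2.resize(a,None,fx=3.5,fy=3.5,interpolation=cv2.INTER_CUBIC))
cv2.imwrite("pics/c2.png",cv2.resize(b,None,fx=4.5,fy=4.5,interpolation=cv2.INTER_CUBIC))
E
```

```text
scene orange [88 31 19  5 61] [96.8 32.8] [-1.11   0.936  0.05 ]
scene orange [328  63  15  16 189] [334.5  70.6] [0.507 1.131 0.05 ]
scene orange [159  66  37  39 703] [175.   84.3] [-0.202  0.592  0.05 ]
scene orange [ 172   81   93   79 2205] [218.5 111.4] [0.143 0.471 0.05 ]
scene orange [   62    92   308   292 30218] [229.1 264.8] [ 0.639 -0.286  0.05 ]
scene orange [127 110  18  13  98] [136.7 115.6] [-0.196  0.263  0.05 ]
scene orange [ 95 117  18   7  71] [104.2 119.8] [-0.318  0.164  0.05 ]
scene orange [353 120  46  33 319] [378.6 129. ] [0.876 0.692 0.05 ]
scene orange [  60  139   49   64 1133] [ 83.7 169.9] [-0.141 -0.157  0.05 ]
scene orange [372 160  13  23  50] [378.5 170.3] [0.952 0.405 0.05 ]
scene orange [232 191  17  13  44] [237.5 197.1] [0.511 0.001 0.05 ]
scene orange [   0  195   42   56 1177] [ 19.1 221.6] [-0.158 -0.494  0.05 ]
scene orange [ 58 197  29  34 193] [ 70.8 215.7] [ 0.002 -0.374  0.05 ]
scene orange [119 196  36  26 219] [133.6 211.5] [ 0.203 -0.244  0.05 ]
scene orange [172 207  27  13 165] [185.7 213.4] [ 0.382 -0.161  0.05 ]
scene orange [ 93
[... 551 characters left out ...]
 0.05 ]
scene orange [ 39 351  19  21 233] [ 48.7 361. ] [ 0.351 -0.826  0.05 ]
scene orange [ 55 364  15  14  62] [ 61.5 370.9] [ 0.405 -0.828  0.05 ]
scene blue [308 167  14  22 204] [313.7 176.4] [0.718 0.272 0.024]
scene blue [239 172  27  26 376] [254. 186.] [0.526 0.109 0.024]
scene blue [173 216  29  13 230] [185.3 222.7] [ 0.391 -0.182  0.024]
scene blue [158 242   7   9  39] [160.4 246.7] [ 0.376 -0.317  0.024]
scene blue [186 254  21  10 134] [194.7 259.1] [ 0.513 -0.305  0.024]
side blue [285 182  18   5  60] [293.2 184. ] [ 0.505 -0.265  0.024]
side blue [237 189  36  35 604] [251.9 209.2] [ 0.597 -0.058  0.024]
side blue [304 201  31   9 186] [318.8 205. ] [ 0.387 -0.151  0.024]
```

View pics/c1.png

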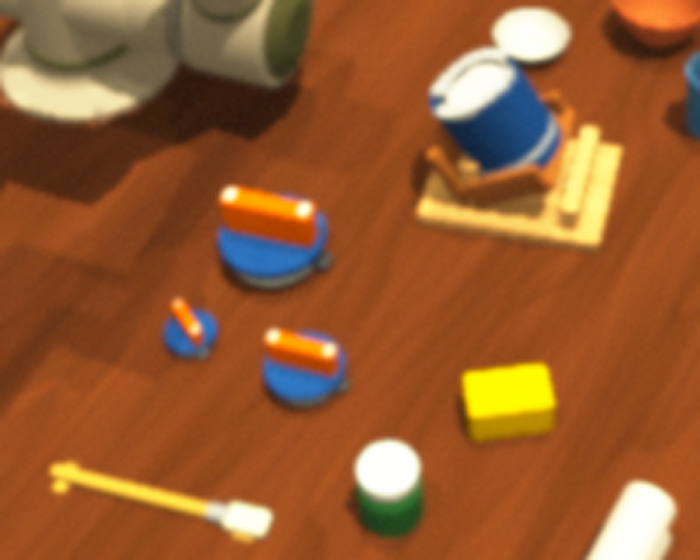

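View pics/c2.png

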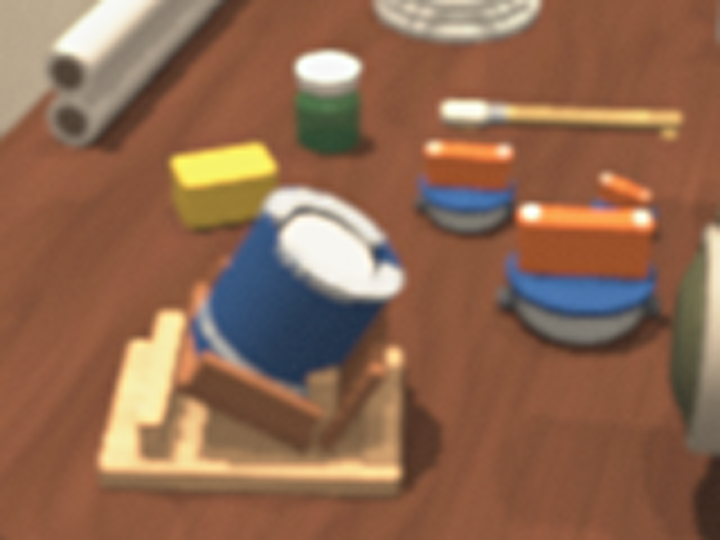

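Run:
```python
from h import *
cs,_=load("scene0"); cd,_=load("side0")
a=tri([cs,cd],[(204,250),(286.9,172.4)]); b=tri([cs,cd],[(188,246.3),(302.2,173.6)])
print(a,b,(a+b)/2,np.linalg.norm(a-b),np.degrees(np.arctan2(*(a-b)[[1,0]])))
for p in [[(204,250),(188,246.3)]]: print(onz(cs,p[0],0.061))
# cover diameters: left/right extents
for nm,l,r in [("large",217,328),("mid",262,347),("small",163,217)]:
    print(nm,(r-l)/3.5)
# canister mouth ellipse
m=tri([cs,cd],[(110+485/3.5,150+85/3.5),(190+330/4.5,140+245/4.5)]); print("mouth",m)
```

```text
[ 0.53589994 -0.27971393  0.06036436] [ 0.47909196 -0.29065214  0.05888596] [ 0.50749595 -0.28518303  0.05962516] 0.05787033888368369 10.898750578390446
[[ 0.53800519 -0.27974201  0.061     ]]
large 31.714285714285715
mid 24.285714285714285
small 15.428571428571429
mouth [0.53268449 0.03790391 0.14826038]
```

The middle lid at scene (197,255) fits: its handle top is at z≈60 mm (61 expected) and its dots are 58 mm apart. The large lid (187,217) and the small one (164,243) don't. Before grasping, I'll look at the mouth with the wrist camera.

Emit:
play_rows --travel '[[1.8, 3.6, 0.1], [1.8, 3.6, 0.1], [1.8, 3.6, 0.1], [1.8, 3.6, 0.1], [1.8, 3.6, 0.1], [1.8, 3.6, 0.1], [1.8, 3.6, 0.1], [1.8, 3.6, 0.1], [1.8, 3.6, 0.1], [1.8, 3.6, 0.1], [1.8, 3.6, 0.1], [1.8, 3.6, 0.1]]' --rotation '[[0, -0.04, 0], [0, -0.04, 0], [0, -0.04, 0], [0, -0.04, 0], [0, -0.04, 0], [0, -0.04, 0], [0, -0.04, 0], [0, -0.04, 0], [0, -0.04, 0], [0, -0.04, 0], [0, -0.04, 0], [0, -0.04, 0]]' --claw '[8.5, 8.5, 8.5, 8.5, 8.5, 8.5, 8.5, 8.5, 8.5, 8.5, 8.5, 8.5]'

```text
time_s: 1.15
position: [0.41, -0.0708, 0.24]
tool_rot: [[0.481, 0.298, -0.825], [0.005, -0.941, -0.337], [-0.877, 0.158, -0.454]]
ft_force: [1.8, -1.0, -0.3]
grip_width: 0.0849
```

Emit:
play_rows --travel '[[1.7, 2.7, 0.1], [1.7, 2.7, 0.1], [1.7, 2.7, 0.1], [1.7, 2.7, 0.1], [0, 0, 0]]' --rotation '[[0, -0.01, 0], [0, -0.01, 0], [0, -0.01, 0], [0, 0, 0], [0, 0, 0]]' --claw '[8.5, 8.5, 8.5, 8.5, 8.5]'

```text
time_s: 1.57
position: [0.4792, 0.0507, 0.2446]
tool_rot: [[0.513, 0.298, -0.805], [0.011, -0.94, -0.342], [-0.858, 0.167, -0.485]]
ft_force: [0.2, -0.0, 0.3]
grip_width: 0.0848
```

Run:
```python
from h import *
c,im=snap("wrist","w1"); s=env.observe(); print(s["position"],s["q"],s["qvel"])
cv2.imwrite("pics/w1b.png",cv2.resize(im[:,:,::-1],None,fx=1.5,fy=1.5))
```

```text
[0.47827095 0.04923041 0.24419994] [-11.97948101   2.56059742 104.4836066    9.77042691  43.2279323
  52.50616239] [-5.1953008  -1.24524151  1.94704449  1.72192368  0.9186518  -4.81313162]
```

View pics/w1b.png

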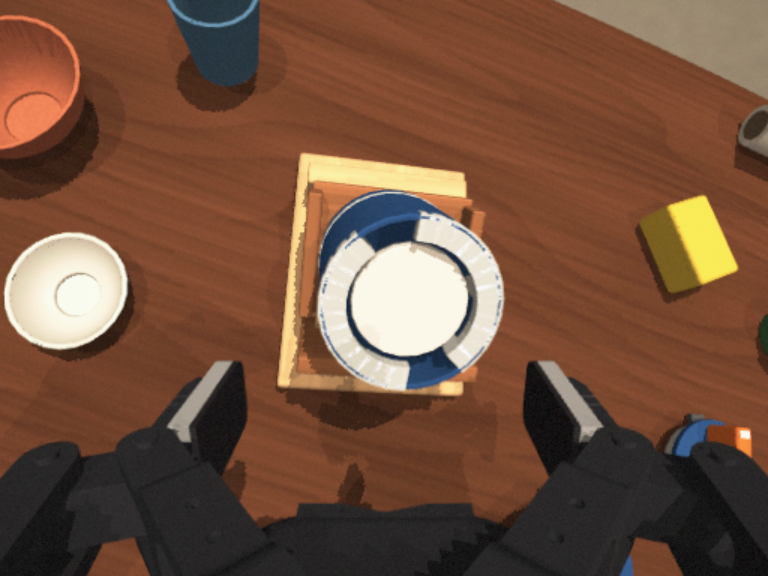

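The wrist view w1 shows the mouth centred near (410,300) in the 1.5x picture. The slots are dark gaps at about (392,232), top, and (430,375), bottom. Next I'll fit the rim.

Run:
```python
from h import *
c,im=load("w1")
hsv=cv2.cvtColor(im,cv2.COLOR_BGR2HSV)
m=((hsv[...,1]<70)&(hsv[...,2]>100)).astype(np.uint8)
k,l,st,ce=cv2.connectedComponentsWithStats(m)
for i in range(1,k):
    if st[i,4]>100: print(i,st[i],ce[i])
x0,y0=200,120
crop=cv2.resize(im[y0:270,x0:350],None,fx=5,fy=4,interpolation=cv2.INTER_CUBIC)
crop=cv2.resize(im[y0:270,x0:350],None,fx=4,fy=4,interpolation=cv2.INTER_CUBIC)
cv2.imwrite("pics/w1c.png",crop)
```

```text
2 [ 372    0  140   65 3244] [463.61590629  20.96331689]
4 [493  70  19  34 215] [504.23255814  91.25581395]
5 [214 127  65  39 147] [239.6122449  137.84353741]
12 [ 211  140  125  121 9750] [273.00082051 200.2745641 ]
13 [   3  155   82   78 5014] [ 43.37574791 193.44575189]
16 [111 241  44  54 674] [131.16320475 266.72700297]
17 [359 241  43  54 650] [381.13384615 265.95692308]
```

View pics/w1c.png

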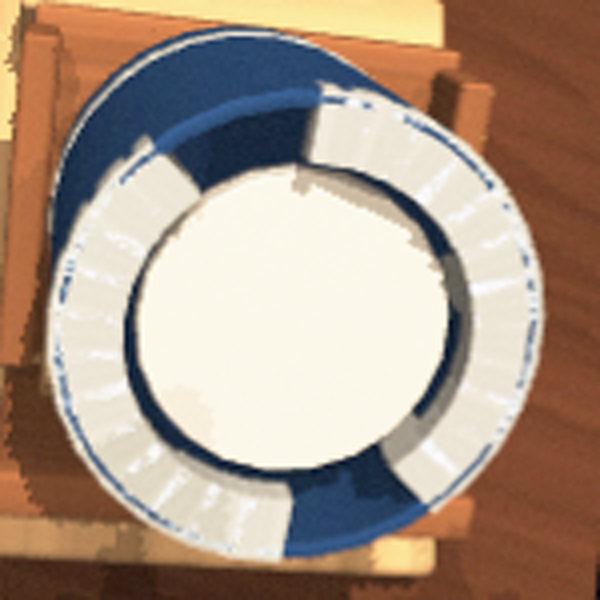

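```bash
cat > fit.py <<'E'
from h import *
from scipy.optimize import least_squares
c,im=load("w1")
hsv=cv2.cvtColor(im,cv2.COLOR_BGR2HSV)
m=((hsv[...,1]<70)&(hsv[...,2]>100)).astype(np.uint8)
k,l=cv2.connectedComponents(m); l=(l==l[200,272]).astype(np.uint8)
cn=max(cv2.findContours(l,cv2.RETR_EXTERNAL,cv2.CHAIN_APPROX_NONE)[0],key=cv2.contourArea)
p=cn.reshape(-1,2).astype(float)
h=cv2.convexHull(cn).reshape(-1,2).astype(float)
# contour points near hull, outer edge
d=np.array([cv2.pointPolygonTest(h.astype(np.float32).reshape(-1,1,2),tuple(q),True) for q in p])
p=p[d<1.0]
ctr=np.array([273,200.]); p=p+0.5*(p-ctr)/np.linalg.norm(p-ctr,axis=1)[:,None]
def frame(yaw):
    z=np.array([-np.cos(yaw)*.5,-np.sin(yaw)*.5,np.cos(np.pi/6)])
    y=np.array([-np.sin(yaw),np.cos(yaw),0.]); x=np.cross(y,z); return np.c_[x,y,z]
if __name__=="__main__":
    def res(v,R=None):
        cx,cy,yaw=v[:3]; R=v[3] if R is None else R
        o=np.array([cx,cy,.153]); q=onplane(c,p,o,frame(yaw)[:,2])-o
        return (np.linalg.norm(q,axis=1)-R)*1000
    for R in [None,.051,.050]:
        f=lambda v:res(v,R)
        v0=[.53,.04,0]+([.05] if R is None else [])
        s=least_squares(f,v0,loss="soft_l1"); print(R,s.x,s.cost,np.abs(s.fun).mean(),len(p))
        o=np.array([*s.x[:2],.153]); F=frame(s.x[2])
        cr=np.array([(200,195),(305,160),(320,90),(150,145),(292,485),(283,555),(385,455),(430,510)])/4.+np.array([200,120])
        q=(onplane(c,cr,o,F[:,2])-o)@F
        print(np.c_[np.hypot(q[:,0],q[:,1])*1000,np.degrees(np.arctan2(q[:,1],q[:,0]))].round(1).tolist())
E
python3 fit.py
```

```text
None [0.5251867  0.03361156 0.22401768 0.05139563] 18.606864380032206 0.3010266351392128 273
[[35.6, 42.6], [36.1, 7.5], [49.9, 4.9], [49.3, 45.3], [33.8, -171.9], [50.4, -173.5], [33.8, -136.3], [51.0, -135.4]]
0.051 [0.52502726 0.03381787 0.17601497] 30.37444386372507 0.39984125270267934 273
[[35.3, 44.6], [36.2, 9.5], [50.0, 6.9], [49.1, 47.5], [33.6, -169.2], [50.2, -170.9], [33.6, -133.5], [50.5, -132.6]]
0.05 [0.52453075 0.03452283 0.03756232] 140.16836574994971 1.0125809983085594 273
[[34.7, 50.5], [36.3, 15.0], [50.2, 12.8], [48.4, 53.8], [33.1, -161.0], [49.5, -163.2], [33.0, -124.9], [49.3, -124.5]]
```

Run:
```python
from h import *
c,im=load("w1")
e=np.array([(302,155),(280,388),(280,388),(462,395),(303,154),(465,173)])/1.5
for z in (0.0,0.02):
    q=onz(c,e,z)
    for a,b in ((0,1),(2,3),(4,5)): d=q[b]-q[a]; print(z,q[a].round(3),q[b].round(3),np.linalg.norm(d).round(3),np.degrees(np.arctan2(d[1],d[0])).round(1))
cs,im=load("scene0")
cv2.imwrite("pics/s0c.png",cv2.resize(im[155:225,220:300],None,fx=8,fy=8,interpolation=cv2.INTER_CUBIC))
cv2.imwrite("pics/w1d.png",cv2.resize(im if 0 else load("w1")[1][95:270,180:330],None,fx=4,fy=3.4,interpolation=cv2.INTER_CUBIC))
```

```text
0.0 [0.661 0.145 0.   ] [0.462 0.091 0.   ] 0.207 -165.0
0.0 [0.462 0.091 0.   ] [ 0.503 -0.056  0.   ] 0.153 -74.5
0.0 [0.663 0.144 0.   ] [ 0.703 -0.004  0.   ] 0.154 -74.8
0.02 [0.652 0.141 0.02 ] [0.462 0.091 0.02 ] 0.197 -165.0
0.02 [0.462 0.091 0.02 ] [ 0.501 -0.05   0.02 ] 0.145 -74.5
0.02 [0.653 0.141 0.02 ] [0.691 0.    0.02 ] 0.146 -74.8
```

View pics/w1d.png

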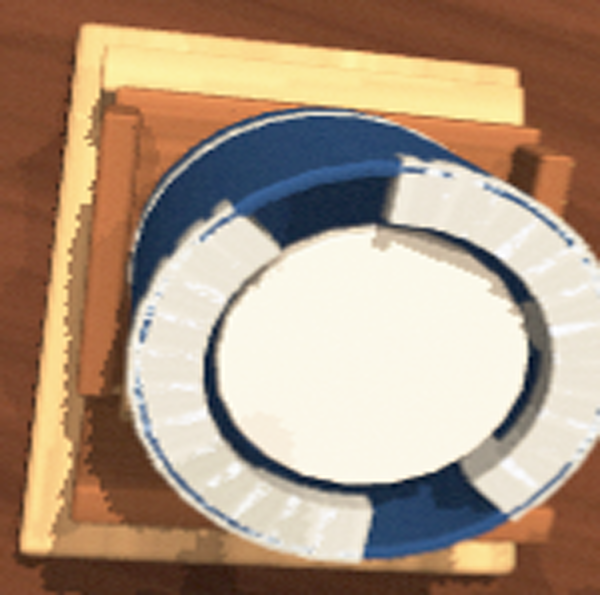

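Run:
```python
from fit import *
yaw=0.265; F=frame(yaw)
def res(v):
    o=np.array([v[0],v[1],.153]); q=onplane(c,p,o,F[:,2])-o
    return (np.linalg.norm(q,axis=1)-v[2])*1000
s=least_squares(res,[.53,.04,.051],loss="soft_l1"); print(s.x,np.abs(s.fun).mean())
o=np.array([*s.x[:2],.153])
cr=np.array([(200,195),(305,160),(320,90),(150,145),(292,485),(283,555),(385,455),(430,510)])/4.+np.array([200,120])
q=(onplane(c,cr,o,F[:,2])-o)@F
a=np.degrees(np.arctan2(q[:,1],q[:,0]));print(np.c_[np.hypot(q[:,0],q[:,1])*1000,a].round(1).tolist())
a1=a[:4].mean(); a2=a[4:].mean()+180; print(a1,a2)
# dark (blue) slots profile at radius 41..48
hsv=cv2.cvtColor(im,cv2.COLOR_BGR2HSV)
for off in (0,180):
  for r in (.040,.044,.048):
    t=np.radians(np.arange(-20,75,1.)+off)
    P=o+np.c_[r*np.cos(t),r*np.sin(t),0*t]@F.T
    u=proj(c,P).round().astype(int); sat=hsv[u[:,1],u[:,0],1]>110
    w=np.degrees(t)[sat]-off; print(off,r,w.min(),w.max(),(w.min()+w.max())/2,len(w))
cs,_=load("scene0"); cd,_=load("side0"); print(proj(cs,[o]),proj(cd,[o]))
```

```text
[0.5252488  0.03338748 0.05149982] 0.3265083611003149
[[35.8, 40.8], [36.2, 5.9], [50.0, 3.1], [49.6, 43.4], [33.8, -174.3], [50.5, -175.8], [33.9, -138.7], [51.3, -137.6]]
23.294896894307634 23.380070727769578
0 0.04 9.0 38.0 23.5 30
0 0.044 8.0 40.0 24.0 33
0 0.048 4.0 42.0 23.0 39
180 0.04 6.0 39.00000000000003 22.500000000000014 34
180 0.044 5.0 40.0 22.5 36
180 0.048 4.0 41.0 22.5 38
[[244.39832626 173.15950967]] [[263.93957079 193.03901326]]
```

```bash
cat > goal.py <<'E'
from h import *
from scipy.spatial.transform import Rotation as Ro
def rot_to(Rg):
    s=env.observe(); return Ro.from_matrix(Rg@s["tool_rot"].T).as_rotvec()
def down(yang):
    y=np.array([np.cos(yang),np.sin(yang),0]); x=np.array([0,0,-1.]); return np.c_[x,y,np.cross(x,y)]
E
python3 - <<'E'
from goal import *
s=env.observe(); print(s["position"],rot_to(down(np.radians(-79.1))))
E
```

```text
[0.47827095 0.04923041 0.24419994] [ 0.03280059  0.53726681 -0.15773942]
```

Emit:
play_rows --travel '[[0.3, -4.0, 0.2], [0.3, -4.0, 0.2], [0.3, -4.0, 0], [0.3, -3.8, -0.8], [0.3, -3.6, -1.4], [0.3, -3.6, -1.6], [0.3, -3.6, -1.6], [0.3, -3.6, -1.6], [0.3, -2.5, -1.4], [0, 0, 0]]' --rotation '[[0.004, 0.06, -0.018], [0.004, 0.06, -0.018], [0.004, 0.06, -0.018], [0.004, 0.06, -0.018], [0.004, 0.06, -0.018], [0.004, 0.06, -0.018], [0.004, 0.06, -0.018], [0.004, 0.06, -0.018], [0.004, 0.06, -0.018], [0, 0, 0]]' --claw '[8.5, 8.5, 8.5, 8.5, 8.5, 8.5, 8.5, 8.5, 8.5, 8.5]'

```text
time_s: 2.45
position: [0.4936, -0.2961, 0.1605]
tool_rot: [[-0.027, 0.175, -0.984], [0.017, -0.984, -0.175], [-0.999, -0.022, 0.023]]
ft_force: [-1.2, -0.6, -0.5]
grip_width: 0.0848
```

Run:
```python
from goal import *
c,im=snap("wrist","w2"); s=env.observe(); print(s["position"],s["q"].round(1),np.abs(s["qvel"]).max(),s["time_s"])
cv2.imwrite("pics/w2b.png",cv2.resize(im[:,:,::-1],None,fx=1.5,fy=1.5))
```

```text
[ 0.49341013 -0.29459429  0.16169953] [-42.5  28.3  75.6  -0.2  77.8  37.4] 4.438631790367378 2.5
```

View pics/w2b.png

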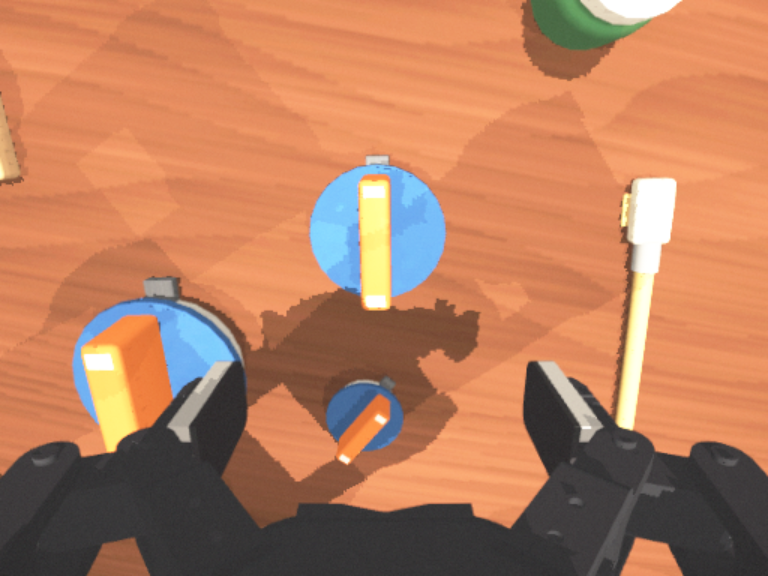

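The target lid is at the centre, with dots at (373,189) and (376,301). The large lid is at bottom left and the small one below the target. I'll localise the target from its dots and cover.

Run:
```python
from goal import *
c,im=load("w2")
q=onz(c,np.array([(373,189),(376,301)])/1.5,.061); d=q[0]-q[1]
print(q, q.mean(0),np.linalg.norm(d),np.degrees(np.arctan2(d[1],d[0])))
hsv=cv2.cvtColor(im,cv2.COLOR_BGR2HSV)
m=cv2.inRange(hsv,(95,90,90),(125,255,255)); m[:,:195]=0;m[:,310:]=0;m[210:]=0
h=cv2.convexHull(cv2.findNonZero(m)).reshape(-1,2); w=onz(c,h,.027)
from scipy.optimize import least_squares
s=least_squares(lambda v:(np.hypot(w[:,0]-v[0],w[:,1]-v[1])-v[2])*1e3,[.5,-.285,.04],loss="soft_l1"); print(s.x,len(h))
ang=np.arctan2(d[1],d[0]); 
C=(q.mean(0)[:2]+s.x[:2])/2
st=env.observe(); g=np.array([*C,.0313]); print("shift",(g-st["position"])*100, rot_to(down(ang-np.pi/2)))
```

```text
[[ 0.53794192 -0.27991538  0.061     ]
 [ 0.47959196 -0.29150764  0.061     ]] [ 0.50876694 -0.28571151  0.061     ] 0.05949031407524823 11.236525529763034
[ 0.5086508  -0.28563801  0.03946921] 43
shift [  1.52987401   0.89195301 -13.03995303] [-0.01671616 -0.02439334  0.0189675 ]
```

Emit:
play_rows --travel '[[0.8, 0.5, -1], [0.7, 0.4, -2], [0, 0, -2.5], [0, 0, -2.5], [0, 0, 0]]' --rotation '[[-0.008, -0.012, 0.01], [-0.008, -0.012, 0.009], [0, 0, 0], [0, 0, 0], [0, 0, 0]]' --claw '[5, 5, 5, 5, 5]'

```text
time_s: 2.92
position: [0.5054, -0.2864, 0.0827]
tool_rot: [[0.008, 0.192, -0.981], [0.0, -0.981, -0.192], [-1.0, 0.001, -0.008]]
ft_force: [-1.5, 0.9, 0.2]
grip_width: 0.0499
```

Run:
```python
from goal import *
st=env.observe(); g=np.array([.5087,-.2857,.0313]); print(st["position"],st["grip_width"],"shift",(g-st["position"])*100, rot_to(down(np.radians(11.2)-np.pi/2)))
```

```text
[ 0.50544391 -0.28640658  0.08270713] 0.049858083769172806 shift [ 0.3256094   0.07065836 -5.14071283] [-0.00047461  0.00810272  0.00179439]
```

Emit:
play_rows --travel '[[0.3, 0.1, -1.5], [0, 0, -2], [0, 0, -1.2], [0, 0, -0.4], [0, 0, 0]]' --rotation '[[0, 0.008, 0], [0, 0, 0], [0, 0, 0], [0, 0, 0], [0, 0, 0]]' --claw '[5, 5, 5, 5, 5]'

```text
time_s: 3.33
position: [0.5076, -0.2858, 0.0382]
tool_rot: [[0.007, 0.192, -0.981], [-0.002, -0.981, -0.192], [-1.0, 0.003, -0.007]]
ft_force: [-0.1, -0.1, -0.1]
grip_width: 0.0497
```

Run:
```python
from goal import *
st=env.observe(); g=np.array([.5087,-.2857,.0313]); print(st["position"],st["ft_force"],"shift",(g-st["position"])*100, rot_to(down(np.radians(11.2)-np.pi/2)))
```

```text
[ 0.50763356 -0.28580568  0.03815112] [-0.09180462 -0.13906914 -0.07963248] shift [ 0.10664394  0.01056806 -0.68511211] [0.00193723 0.0073965  0.0022568 ]
```

Emit:
play_rows --travel '[[0.1, 0, -0.5], [0, 0, -0.2], [0, 0, 0], [0, 0, 0], [0, 0, 0], [0, 0, 0], [0, 0, 0], [0, 0, 0], [0, 0, 0], [0, 0, 0], [0, 0, 0]]' --rotation '[[0, 0.007, 0], [0, 0, 0], [0, 0, 0], [0, 0, 0], [0, 0, 0], [0, 0, 0], [0, 0, 0], [0, 0, 0], [0, 0, 0], [0, 0, 0], [0, 0, 0]]' --claw '[5, 5, 5, 1, 1, 1, 1, 1, 1, 1, 1]' --squeeze 90

```text
time_s: 4.25
position: [0.5099, -0.287, 0.0363]
tool_rot: [[0.006, 0.192, -0.981], [-0.006, -0.981, -0.192], [-1.0, 0.007, -0.005]]
ft_force: [0.0, -0.1, 0.7]
grip_width: 0.0145
```

Run:
```python
from goal import *
st=env.observe(); print(st["position"],st["ft_force"],st["grip_width"],st["tool_rot"].round(3).tolist())
```

```text
[ 0.50986061 -0.28696481  0.0362943 ] [ 0.00395379 -0.12948731  0.69055925] 0.014493521574393745 [[0.006, 0.192, -0.981], [-0.006, -0.981, -0.192], [-1.0, 0.007, -0.005]]
```

Emit:
play_rows --travel '[[0, 0, 1], [0, 0, 3], [0, 0, 4], [0, 0, 4], [0, 0, 4], [0, 0, 3], [0, 0, 0]]' --rotation '[[0, 0, 0], [0, 0, 0], [0, 0, 0], [0, 0, 0], [0, 0, 0], [0, 0, 0], [0, 0, 0]]' --claw '[1, 1, 1, 1, 1, 1, 1]'

```text
time_s: 4.83
position: [0.5058, -0.2835, 0.2352]
tool_rot: [[-0.001, 0.192, -0.981], [0.0, -0.981, -0.192], [-1.0, -0.0, 0.001]]
ft_force: [-0.4, 0.1, -2.2]
grip_width: 0.0141
```

```bash
cat >> goal.py <<'E'
def frame(yaw):
    z=np.array([-np.cos(yaw)*.5,-np.sin(yaw)*.5,np.cos(np.pi/6)])
    y=np.array([-np.sin(yaw),np.cos(yaw),0.]); x=np.cross(y,z); return np.c_[x,y,z]
F=frame(0.265); O=np.array([.5252,.0334,.153]); SL=np.radians(23.3)
def ins(a):
    x=-F[:,2]; y=F@np.array([np.sin(a),-np.cos(a),0]); return np.c_[x,y,np.cross(x,y)]
def rep():
    st=env.observe(); R=st["tool_rot"]; p=F.T@(st["position"]-O)*1000
    hz=F.T@R[:,2]  # tool z, expected -handle
    print("t",st["time_s"],"tcp in mouth mm",p.round(1),"handle ang",np.degrees(np.arctan2(-hz[1],-hz[0])).round(1),
      "tilt deg",np.degrees(np.arccos(np.clip(-R[:,0]@F[:,2],-1,1))).round(2),"F mouth",(F.T@st["ft_force"]).round(1),"T mouth",(F.T@st["wrist_torque"]).round(2),"w",st["grip_width"].round(4),"q6",st["q"].round(0))
    return st
E
python3 - <<'E'
from goal import *
c,im=snap("wrist","w3"); st=rep(); print(st["position"],st["tool_rot"].round(3).tolist())
cv2.imwrite("pics/w3b.png",cv2.resize(im[:,:,::-1],None,fx=1.5,fy=1.5))
g=O+F[:,2]*.0963
print("shift",(g-st["position"])*100,rot_to(ins(SL)), ins(SL).round(3).tolist(),g)
E
```

```text
Traceback (most recent call last):
  File "goal.py", line 17, in rep
    "tilt deg",np.degrees(np.arccos(np.clip(-R[:,0]@F[:,2],-1,1))).round(2),"F mouth",(F.T@st["ft_force"]).round(1),"T mouth",(F.T@st["wrist_torque"]).round(2),"w",st["grip_width"].round(4),"q6",st["q"].round(0))
                                                                                                                                                                    ^^^^^^^^^^^^^^^^^^^^^^
AttributeError: 'float' object has no attribute 'round'
```

```bash
sed -i 's/st\["grip_width"\].round(4)/round(float(st["grip_width"]),4)/' goal.py
python3 - <<'E'
from goal import *
c,im=load("w3"); st=rep(); print(st["position"],st["tool_rot"].round(3).tolist())
cv2.imwrite("pics/w3b.png",cv2.resize(im,None,fx=1.5,fy=1.5))
g=O+F[:,2]*.0963
print("shift",(g-st["position"])*100,rot_to(ins(SL)), ins(SL).round(3).tolist(),g)
E
```

```text
t 4.8833 tcp in mouth mm [ -48.7 -300.2  119.9] handle ang -4.8 tilt deg 30.19 F mouth [-0.7 -0.4 -1.9] T mouth [ 0.02  0.01 -0.01] w 0.0144 q6 [-41.  25.  69.  -0.  86.  38.]
[ 0.50527849 -0.28309738  0.23244372] [[-0.004, 0.192, -0.981], [0.002, -0.981, -0.192], [-1.0, -0.003, 0.003]]
shift [-2.65476919 30.3886451   0.39545256] [ 0.01231499 -0.53280605  0.4669332 ] [[0.483, 0.571, -0.664], [0.131, -0.797, -0.59], [-0.866, 0.198, -0.459]] [0.4787308  0.02078907 0.23639825]
```

View pics/w3b.png

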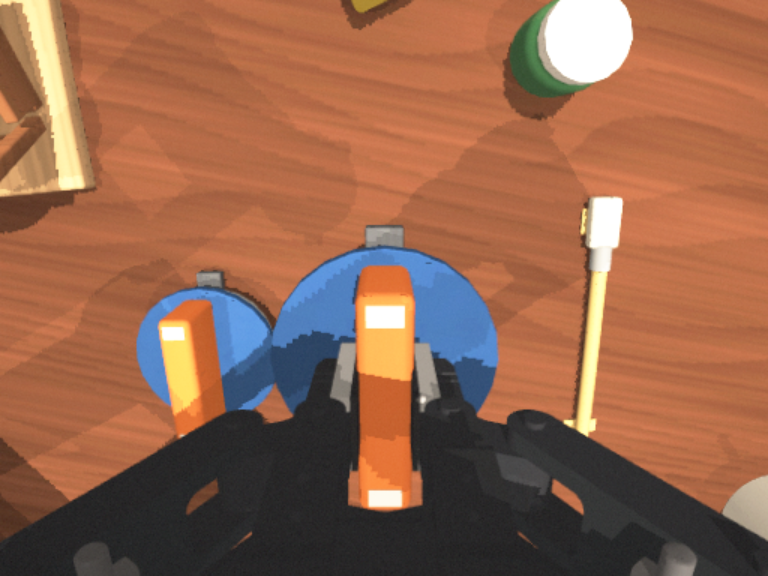

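Run:
```python
from goal import *
c,im=load("w3"); st=env.observe(); R=st["tool_rot"]; T=st["position"]
px=np.array([(385,316),(384,498),(384,229)])/1.5
for b in (.020,.0247,.029):
    q=(onplane(c,px[:2],T-R[:,0]*b,R[:,0])-T)@R*1000
    print(b,q.round(1).tolist(),q.mean(0).round(1),np.linalg.norm(q[0]-q[1]).round(1))
    # lug outer edge at 10mm lid z => plane b-51mm
    print((onplane(c,px[2:],T-R[:,0]*(b-.051),R[:,0])-T)@R*1000)
```

```text
0.02 [[-20.0, 0.2, -25.3], [-20.0, -0.1, 37.2]] [-20.    0.1   6. ] 62.5
[[ 31.           0.05827572 -40.81956356]]
0.0247 [[-24.7, 0.2, -27.0], [-24.7, -0.1, 33.1]] [-24.7   0.    3. ] 60.2
[[ 26.3          0.0449441  -41.66091233]]
0.029 [[-29.0, 0.2, -28.7], [-29.0, -0.1, 29.4]] [-29.    0.    0.4] 58.0
[[ 2.20000000e+01  3.27470801e-02 -4.24306570e+01]]
```

Emit:
play_rows --travel '[[-0.3, 3.3, 1.5], [-0.3, 3.3, 1.5], [-0.3, 3.3, 1], [-0.3, 3.3, 0], [-0.3, 3.3, 0], [-0.3, 3.3, 0], [-0.3, 3.3, 0], [-0.3, 3.3, -1], [-0.3, 3, -1], [0, 0, 0]]' --rotation '[[0.001, -0.059, 0.052], [0.001, -0.059, 0.052], [0.001, -0.059, 0.052], [0.001, -0.059, 0.052], [0.001, -0.059, 0.052], [0.001, -0.059, 0.052], [0.001, -0.059, 0.052], [0.001, -0.059, 0.052], [0.001, -0.059, 0.052], [0, 0, 0]]' --claw '[1, 1, 1, 1, 1, 1, 1, 1, 1, 1]'

```text
time_s: 5.72
position: [0.4664, 0.0249, 0.2356]
tool_rot: [[0.472, 0.588, -0.657], [0.147, -0.787, -0.599], [-0.869, 0.186, -0.458]]
ft_force: [-0.7, 0.1, -4.0]
grip_width: 0.0143
```

```bash
cat >> goal.py <<'E'
def tcpgoal(h,a,off=.0017,dep=.036):
    R=ins(a); return O+F[:,2]*(h+dep)-R[:,2]*off
def to(h,a):
    st=env.observe(); print("shift cm",((tcpgoal(h,a)-st["position"])*100).round(2),"rot",rot_to(ins(a)).round(3))
E
python3 - <<'E'
from goal import *
rep(); to(.03,SL)
E
```

```text
t 5.7167 tcp in mouth mm [ -9.8   7.2 101. ] handle ang 24.0 tilt deg 1.11 F mouth [-2.6  0.3 -3.1] T mouth [0.01 0.57 0.04] w 0.0143 q6 [-22.   2. 106.  24.  51.  17.]
shift cm [ 2.81  0.08 -2.47] rot [-0.008 -0.009 -0.019]
```

Emit:
play_rows --travel '[[1.4, 0, -1.2], [1.4, 0.1, -1.2], [0, 0, 0], [0, 0, 0]]' --rotation '[[-0.008, -0.009, -0.019], [0, 0, 0], [0, 0, 0], [0, 0, 0]]' --claw '[1, 1, 1, 1]'

```text
time_s: 6.05
position: [0.4896, 0.0292, 0.205]
tool_rot: [[0.471, 0.576, -0.668], [0.135, -0.796, -0.59], [-0.872, 0.188, -0.453]]
ft_force: [0.8, -0.7, -2.6]
grip_width: 0.0145
```

Run:
```python
from goal import *
c,im=snap("wrist","w4"); rep(); to(.03,SL); to(.012,SL)
cv2.imwrite("pics/w4b.png",cv2.resize(im[:,:,::-1],None,fx=1.5,fy=1.5))
c,im=snap("side","d4");cv2.imwrite("pics/d4b.png",cv2.resize(im[130:230,200:330,::-1],None,fx=5,fy=5,interpolation=cv2.INTER_CUBIC))
```

```text
t 6.1 tcp in mouth mm [-4.7  5.1 62.8] handle ang 23.2 tilt deg 0.73 F mouth [-1.5  0.5 -2.5] T mouth [ 0.03  0.52 -0.01] w 0.0144 q6 [-19.   7. 106.  24.  45.  18.]
shift cm [ 0.49 -0.33  0.59] rot [-0.003 -0.012 -0.002]
shift cm [ 1.36 -0.09 -0.97] rot [-0.003 -0.012 -0.002]
```

View pics/w4b.png

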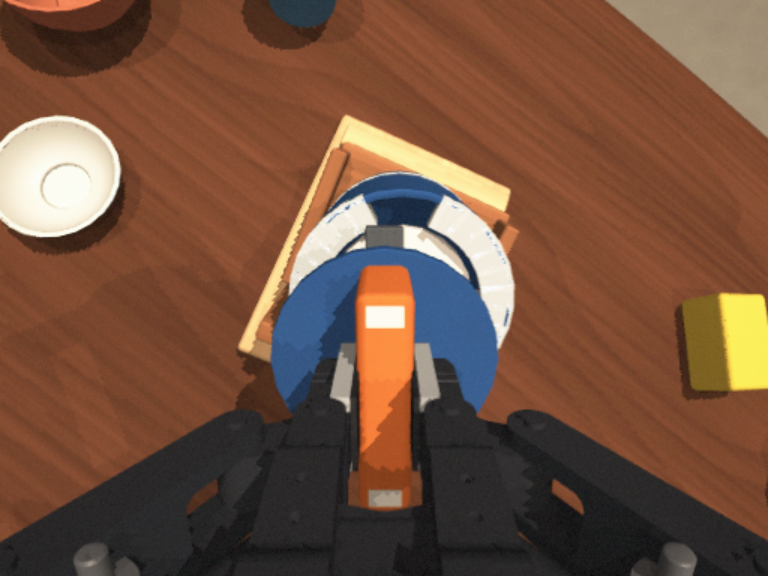

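View pics/d4b.png

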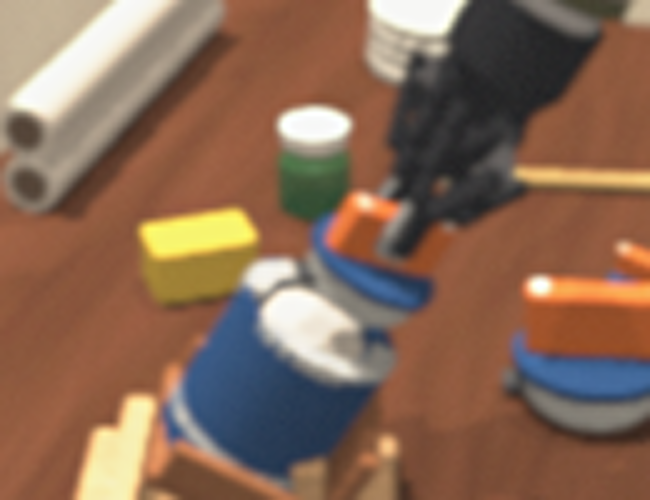

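Run:
```python
from goal import *
c,im=load("w4")
cv2.imwrite("pics/w4c.png",cv2.resize(im[105:245,175:355],None,fx=4,fy=4,interpolation=cv2.INTER_CUBIC))
from scipy.optimize import least_squares
hsv=cv2.cvtColor(im,cv2.COLOR_BGR2HSV)
# predicted rim overlay
t=np.radians(np.arange(0,360,1.)); v=cv2.resize(im[105:245,175:355],None,fx=4,fy=4,interpolation=cv2.INTER_CUBIC)
for r,col in ((.036,(0,255,0)),(.0515,(0,0,255))):
    u=proj(c,O+np.c_[r*np.cos(t),r*np.sin(t),0*t]@F.T); u=((u+.5-[175,105])*4).astype(int)
    for a in u: cv2.circle(v,tuple(a.tolist()),1,col,-1)
for a in (23.3-17.5,23.3,23.3+17.5):
    u=proj(c,O+F@np.array([.044*np.cos(np.radians(a)),.044*np.sin(np.radians(a)),0])); cv2.circle(v,tuple(((u[0]+.5-[175,105])*4).astype(int).tolist()),4,(255,0,255),-1)
cv2.imwrite("pics/w4c.png",v)
```

```text
(no output)
```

View pics/w4c.png

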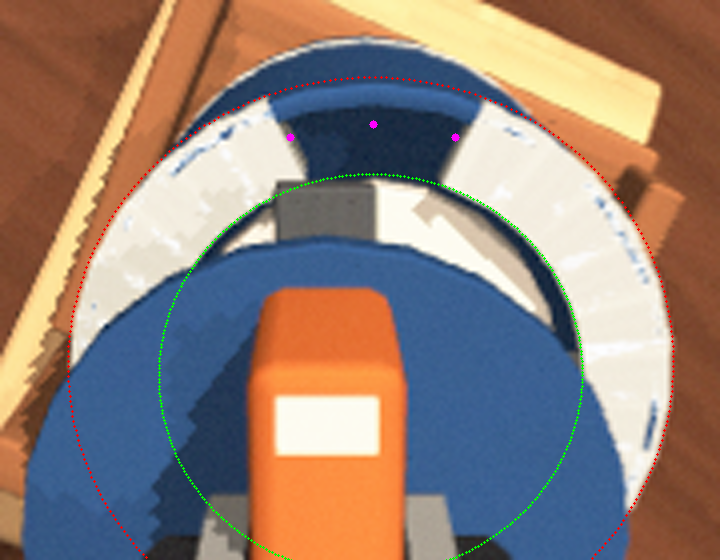

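Overlaying the fitted rim and slot centre on w4 matches the real edges, so I'll align laterally and then approach along the axis.

Emit:
play_rows --travel '[[0.5, -0.33, 0.4], [0, 0, 0], [0, 0, 0]]' --rotation '[[-0.003, -0.012, -0.002], [0, 0, 0], [0, 0, 0]]' --claw '[1, 1, 1]'

```text
time_s: 6.4
position: [0.4948, 0.0244, 0.2111]
tool_rot: [[0.486, 0.569, -0.663], [0.129, -0.797, -0.59], [-0.865, 0.201, -0.461]]
ft_force: [0.1, -0.3, -3.5]
grip_width: 0.0147
```

Run:
```python
from goal import *
rep(); to(.03,SL); to(.012,SL)
```

```text
t 6.4 tcp in mouth mm [ 1.6 -0.7 66.1] handle ang 23.3 tilt deg 0.23 F mouth [-1.7 -0.3 -3. ] T mouth [ 0.01  0.52 -0.  ] w 0.0147 q6 [-20.   7. 105.  24.  45.  18.]
shift cm [-0.04  0.13 -0.01] rot [0.001 0.003 0.002]
shift cm [ 0.83  0.37 -1.57] rot [0.001 0.003 0.002]
```

Emit:
play_rows --travel '[[0.45, 0.25, -0.8], [0.4, 0.15, -0.8], [0, 0, 0], [0, 0, 0]]' --rotation '[[0.001, 0.003, 0.002], [0, 0, 0], [0, 0, 0], [0, 0, 0]]' --claw '[1, 1, 1, 1]'

```text
time_s: 6.73
position: [0.5042, 0.0283, 0.1941]
tool_rot: [[0.484, 0.57, -0.664], [0.13, -0.797, -0.59], [-0.865, 0.199, -0.46]]
ft_force: [-0.1, 0.2, -3.5]
grip_width: 0.0144
```

Run:
```python
from goal import *
rep(); to(.012,SL); to(.0,SL)
c,im=snap("wrist","w5"); cv2.imwrite("pics/w5b.png",cv2.resize(im[105:245,175:355,::-1],None,fx=4,fy=4,interpolation=cv2.INTER_CUBIC))
```

```text
t 6.7333 tcp in mouth mm [ 1.9  0.5 46.4] handle ang 23.3 tilt deg 0.1 F mouth [-1.8  0.3 -3. ] T mouth [-0.01  0.47  0.02] w 0.0144 q6 [-19.   9. 106.  25.  42.  17.]
shift cm [-0.11 -0.02  0.12] rot [0.001 0.002 0.   ]
shift cm [ 0.47  0.14 -0.92] rot [0.001 0.002 0.   ]
```

View pics/w5b.png

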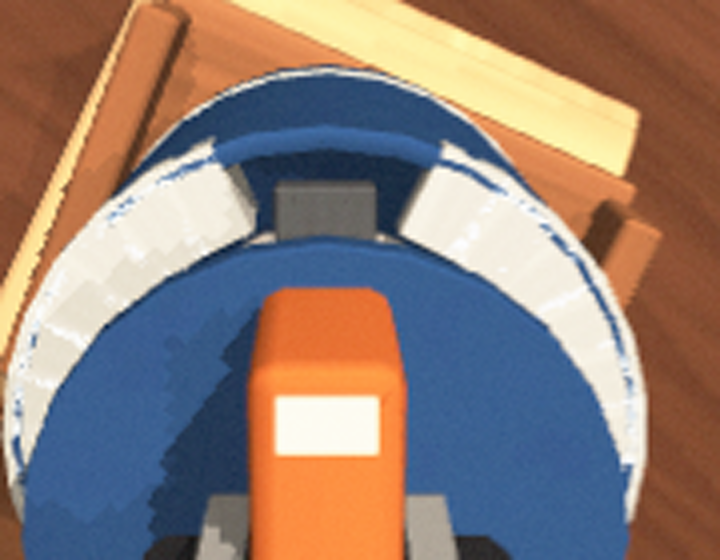

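The lug (at (325,210) in the crop) is centred in the slot gap, so I'll go in.

Emit:
play_rows --travel '[[0.25, 0.06, -0.5], [0.25, 0.06, -0.5], [0.2, 0.06, -0.4], [0, 0, 0]]' --rotation '[[0.001, 0.002, 0], [0, 0, 0], [0, 0, 0], [0, 0, 0]]' --claw '[1, 1, 1, 1]'

```text
time_s: 7.12
position: [0.512, 0.0302, 0.179]
tool_rot: [[0.483, 0.571, -0.664], [0.131, -0.797, -0.59], [-0.866, 0.198, -0.459]]
ft_force: [-1.7, -0.8, 1.4]
grip_width: 0.0142
```

Run:
```python
from goal import *
rep(); to(-.007,SL); to(-.021,SL)
```

```text
t 7.1167 tcp in mouth mm [ 1.3  0.4 29.3] handle ang 23.3 tilt deg 0.02 F mouth [-0.9 -0.3  2.1] T mouth [-0.1   0.51 -0.08] w 0.0142 q6 [-18.  11. 106.  26.  39.  17.]
shift cm [ 0.03  0.04 -0.01] rot [0.    0.    0.001]
shift cm [ 0.71  0.22 -1.23] rot [0.    0.    0.001]
```

The depth is −6.7 mm, past the −4 mm where the lugs would rest on the rim, and the axial force rose about 5 N. So the lugs are in the slots and the seal is touched. Now press.

Emit:
play_rows --travel '[[0.2, 0.06, -0.4], [0.25, 0.06, -0.4], [0.25, 0.06, -0.4], [0.1, 0.03, -0.15], [0, 0, 0]]' --rotation '[[0, 0, 0], [0, 0, 0], [0, 0, 0], [0, 0, 0], [0, 0, 0]]' --claw '[1, 1, 1, 1, 1]'

```text
time_s: 7.53
position: [0.5187, 0.032, 0.1681]
tool_rot: [[0.486, 0.571, -0.661], [0.128, -0.795, -0.593], [-0.865, 0.203, -0.459]]
ft_force: [-6.9, -0.8, 4.5]
grip_width: 0.0145
```

Run:
```python
from goal import *
rep(); to(-.021,SL)
```

```text
t 7.5333 tcp in mouth mm [ 1.8  0.4 16.4] handle ang 23.5 tilt deg 0.25 F mouth [-3.7  1.   7.3] T mouth [-0.07  0.92 -0.01] w 0.0145 q6 [-18.  13. 106.  26.  37.  16.]
shift cm [ 0.04  0.04 -0.13] rot [ 0.004  0.004 -0.001]
```

Emit:
play_rows --travel '[[0.1, 0.03, -0.15], [0.04, 0.02, -0.08], [0.02, 0.01, -0.05]]' --rotation '[[0.004, 0.004, -0.001], [0, 0, 0], [0, 0, 0]]' --claw '[1, 1, 1]'

```text
time_s: 7.78
position: [0.5191, 0.0321, 0.1676]
tool_rot: [[0.485, 0.571, -0.662], [0.129, -0.796, -0.592], [-0.865, 0.202, -0.46]]
ft_force: [-6.9, -2.2, 5.8]
grip_width: 0.0142
```

Run:
```python
from goal import *
rep(); to(-.021,SL)
```

```text
t 7.7833 tcp in mouth mm [ 1.9  0.4 15.8] handle ang 23.5 tilt deg 0.2 F mouth [-3.4 -0.4  8.6] T mouth [-0.01  0.72 -0.05] w 0.0142 q6 [-17.  13. 106.  26.  37.  16.]
shift cm [ 0.    0.03 -0.09] rot [ 0.003  0.003 -0.001]
```

Emit:
play_rows --travel '[[0.04, 0.01, -0.08], [0.04, -0.01, -0.08], [0.04, -0.01, -0.08]]' --rotation '[[0.029, 0.008, -0.052], [0.029, 0.008, -0.052], [0.029, 0.008, -0.052]]' --claw '[1, 1, 1]'

```text
time_s: 8.03
position: [0.5198, 0.0322, 0.1678]
tool_rot: [[0.488, 0.442, -0.753], [0.127, -0.889, -0.439], [-0.864, 0.119, -0.49]]
ft_force: [-15.4, -3.2, 15.2]
grip_width: 0.0146
```

Run:
```python
from goal import *
rep(); to(-.021,SL-np.radians(15))
```

```text
t 8.0333 tcp in mouth mm [ 2.6  0.2 15.6] handle ang 13.1 tilt deg 0.41 F mouth [-6.  1. 21.] T mouth [0.2  1.24 0.46] w 0.0146 q6 [-17.  13. 106.  26.  37.  26.]
shift cm [-0.05 -0.01 -0.1 ] rot [ 0.044  0.016 -0.07 ]
```

Emit:
play_rows --travel '[[0.0, -0.015, -0.03], [0.0, -0.015, -0.03], [0.0, -0.015, -0.03], [0.0, -0.015, -0.03]]' --rotation '[[0.046, 0.012, -0.085], [0.046, 0.012, -0.085], [0.046, 0.012, -0.085], [0.046, 0.012, -0.085]]' --claw '[1, 1, 1, 1]'

```text
time_s: 8.37
position: [0.5196, 0.0317, 0.1681]
tool_rot: [[0.491, 0.106, -0.865], [0.118, -0.992, -0.054], [-0.863, -0.076, -0.499]]
ft_force: [-5.2, -1.1, 6.2]
grip_width: 0.0144
```

Run:
```python
from goal import *
st=rep(); to(-.021,SL-np.radians(40)); R=st["tool_rot"]
c,im=snap("wrist","w6"); cv2.imwrite("pics/w6b.png",cv2.resize(im[:,:,::-1],None,fx=1.5,fy=1.5,interpolation=cv2.INTER_CUBIC))
```

```text
t 8.3667 tcp in mouth mm [ 2.5 -0.2 16.1] handle ang -10.0 tilt deg 0.88 F mouth [-1.5  0.3  8. ] T mouth [0.19 0.7  0.2 ] w 0.0144 q6 [-17.  13. 107.  26.  37.  50.]
shift cm [-0.01 -0.04 -0.13] rot [ 0.067  0.023 -0.094]
```

View pics/w6b.png

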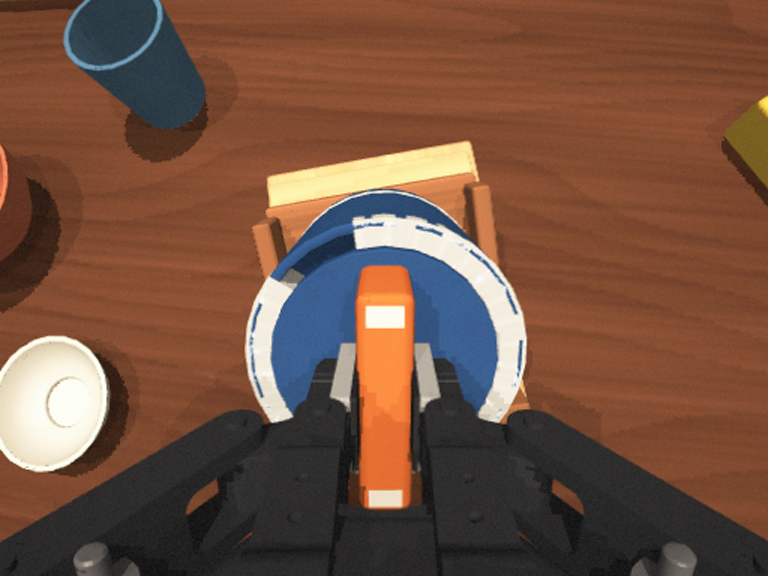

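Emit:
play_rows --travel '[[0.02, -0.01, -0.06], [0.02, -0.01, -0.06], [0.01, -0.02, -0.05], [0.01, -0.02, -0.05], [0.01, -0.02, -0.05]]' --rotation '[[0.051, 0.016, -0.082], [0.051, 0.016, -0.082], [0.049, 0.014, -0.084], [0.049, 0.014, -0.084], [0.049, 0.014, -0.084]]' --claw '[1, 1, 1, 1, 1]'

```text
time_s: 8.83
position: [0.5197, 0.0314, 0.1679]
tool_rot: [[0.482, -0.326, -0.813], [0.131, -0.891, 0.435], [-0.866, -0.316, -0.386]]
ft_force: [-11.2, -3.6, 7.0]
grip_width: 0.0143
```

Run:
```python
from goal import *
st=rep(); to(-.021,SL-np.radians(74))
```

```text
t 8.8333 tcp in mouth mm [ 2.4 -0.5 15.8] handle ang -39.3 tilt deg 0.05 F mouth [-6.7 -0.6 11.9] T mouth [-0.43  1.18  0.39] w 0.0143 q6 [-18.  13. 106.  26.  38.  79.]
shift cm [-0.05 -0.1  -0.14] rot [ 0.096  0.025 -0.173]
```

Emit:
play_rows --travel '[[0.0, -0.03, -0.06], [0.0, -0.03, -0.06], [0.0, -0.02, -0.05], [0.0, -0.02, -0.05]]' --rotation '[[0.024, 0.006, -0.043], [0.024, 0.006, -0.043], [0.024, 0.006, -0.043], [0.02, 0.005, -0.035]]' --claw '[1, 1, 1, 1]'

```text
time_s: 9.17
position: [0.5196, 0.0307, 0.1678]
tool_rot: [[0.486, -0.477, -0.732], [0.13, -0.788, 0.601], [-0.864, -0.388, -0.321]]
ft_force: [-7.5, -0.8, 7.7]
grip_width: 0.0142
```

Run:
```python
from goal import *
st=rep(); to(-.021,SL-np.radians(74))
```

```text
t 9.1667 tcp in mouth mm [ 2.1 -1.1 15.8] handle ang -50.5 tilt deg 0.26 F mouth [-2.6  1.2 10.4] T mouth [0.04 0.85 0.29] w 0.0142 q6 [-18.  13. 106.  27.  37.  90.]
shift cm [-0.04 -0.03 -0.12] rot [ 0.002  0.005 -0.002]
```

Emit:
play_rows --travel '[[0.0, -0.02, -0.05], [0.0, -0.02, -0.05]]' --rotation '[[0.02, 0.006, -0.035], [0.02, 0.006, -0.035]]' --claw '[1, 1]'

```text
time_s: 9.33
position: [0.5196, 0.0303, 0.1677]
tool_rot: [[0.487, -0.536, -0.69], [0.13, -0.736, 0.664], [-0.864, -0.413, -0.289]]
ft_force: [-9.7, -2.4, 6.9]
grip_width: 0.0144
```

Run:
```python
from goal import *
st=rep()
```

```text
t 9.3333 tcp in mouth mm [ 1.9 -1.5 15.8] handle ang -55.2 tilt deg 0.28 F mouth [-5.2  0.2 11. ] T mouth [-0.41  1.48  0.63] w 0.0144 q6 [-18.  13. 106.  27.  37.  94.]
```

Emit:
play_rows --travel '[[0.0, -0.02, -0.04]]' --rotation '[[0.02, 0.006, -0.035]]' --claw '[1]'

```text
time_s: 9.42
position: [0.519, 0.0299, 0.1672]
tool_rot: [[0.485, -0.564, -0.668], [0.129, -0.71, 0.693], [-0.865, -0.422, -0.272]]
ft_force: [-14.8, -8.1, 6.5]
grip_width: 0.0142
```

Emit:
play_rows --travel '[[0.0, 0, -0.04]]' --rotation '[[0.02, 0.006, -0.035]]' --claw '[1]'

```text
time_s: 9.5
position: [0.5184, 0.0295, 0.1668]
tool_rot: [[0.484, -0.59, -0.646], [0.128, -0.683, 0.719], [-0.866, -0.431, -0.255]]
ft_force: [-9.5, -2.9, 8.2]
grip_width: 0.0147
```

Run:
```python
from goal import *
st=rep()
```

```text
t 9.5 tcp in mouth mm [ 0.4 -2.  15.8] handle ang -59.7 tilt deg 0.2 F mouth [-4.5 -0.3 12. ] T mouth [-0.14  1.07  1.82] w 0.0147 q6 [-18.  13. 107.  26.  37.  99.]
```

The torque jumped to 1.8 N·m at about 83°, which is the stop. I'll ease back a few degrees and let the lid rise, to feel whether it enters the pockets.

Emit:
play_rows --travel '[[0.03, 0.02, 0], [-0.05, -0.01, 0.1], [-0.05, -0.01, 0.1], [-0.05, -0.01, 0.1]]' --rotation '[[-0.018, -0.005, 0.03], [0, 0, 0], [0, 0, 0], [0, 0, 0]]' --claw '[1, 1, 1, 1]'

```text
time_s: 9.83
position: [0.5168, 0.0291, 0.1696]
tool_rot: [[0.484, -0.565, -0.668], [0.125, -0.711, 0.692], [-0.866, -0.418, -0.273]]
ft_force: [-1.0, -0.4, -2.0]
grip_width: 0.0142
```

Run:
```python
from goal import *
st=rep()
```

```text
t 9.8333 tcp in mouth mm [ 0.3 -2.  19. ] handle ang -57.4 tilt deg 0.36 F mouth [-1.9 -0.1 -1.2] T mouth [-0.21  0.61  0.27] w 0.0142 q6 [-18.  13. 107.  26.  38.  97.]
```

Emit:
play_rows --travel '[[-0.02, 0, 0.04], [-0.02, 0, 0.04]]' --rotation '[[-0.017, -0.005, 0.03], [-0.017, -0.005, 0.03]]' --claw '[1, 1]'

```text
time_s: 10.0
position: [0.5165, 0.029, 0.1707]
tool_rot: [[0.486, -0.517, -0.705], [0.124, -0.757, 0.641], [-0.865, -0.399, -0.303]]
ft_force: [-6.7, -0.1, 4.3]
grip_width: 0.0145
```

Run:
```python
from goal import *
st=rep()
```

```text
t 10.0 tcp in mouth mm [ 0.6 -2.  20.1] handle ang -53.5 tilt deg 0.42 F mouth [-3.5  1.7  7. ] T mouth [-0.02  0.79 -0.14] w 0.0145 q6 [-18.  13. 107.  26.  38.  93.]
```

Emit:
play_rows --travel '[[-0.05, -0.01, 0.1], [-0.05, -0.01, 0.1], [0, 0, 0]]' --rotation '[[0, 0, 0], [0, 0, 0], [0, 0, 0]]' --claw '[1, 1, 1]'

```text
time_s: 10.25
position: [0.5153, 0.0287, 0.173]
tool_rot: [[0.486, -0.517, -0.705], [0.124, -0.757, 0.641], [-0.865, -0.399, -0.303]]
ft_force: [-3.2, -1.0, 1.3]
grip_width: 0.0141
```

Run:
```python
from goal import *
st=rep()
```

```text
t 10.25 tcp in mouth mm [ 0.7 -1.9 22.7] handle ang -53.5 tilt deg 0.42 F mouth [-2.3 -0.2  2.8] T mouth [-0.01  0.74  0.04] w 0.0141 q6 [-18.  12. 106.  26.  38.  93.]
```

Emit:
play_rows --travel '[[-0.05, -0.01, 0.1], [-0.05, -0.01, 0.1]]' --rotation '[[0, 0, 0], [0, 0, 0]]' --claw '[1, 1]'

```text
time_s: 10.42
position: [0.5151, 0.0286, 0.1731]
tool_rot: [[0.484, -0.519, -0.704], [0.125, -0.755, 0.643], [-0.866, -0.4, -0.301]]
ft_force: [14.9, 4.8, -19.0]
grip_width: 0.0146
```

Run:
```python
from goal import *
st=rep()
```

```text
t 10.4167 tcp in mouth mm [ 0.5 -2.  22.9] handle ang -53.6 tilt deg 0.35 F mouth [  4.    0.7 -24.3] T mouth [-0.03 -0.53  0.24] w 0.0146 q6 [-18.  12. 106.  26.  38.  93.]
```

A 24 N pull does not lift the lid, and it sits 7 mm above the fully pressed position, which is −14 mm, the locked depth. I'll relax, let go and back off along the axis.

Emit:
play_rows --travel '[[0.03, 0.01, -0.06], [0, 0, 0], [0, 0, 0], [0, 0, 0], [0, 0, 0], [0, 0, 0]]' --rotation '[[0, 0, 0], [0, 0, 0], [0, 0, 0], [0, 0, 0], [0, 0, 0], [0, 0, 0]]' --claw '[1, 4.5, 4.5, 4.5, 4.5, 4.5]'

```text
time_s: 10.92
position: [0.5171, 0.0285, 0.1731]
tool_rot: [[0.487, -0.52, -0.701], [0.125, -0.753, 0.646], [-0.864, -0.402, -0.302]]
ft_force: [-0.7, 0.2, 0.4]
grip_width: 0.0446
```

Emit:
play_rows --travel '[[-0.5, -0.13, 0.87], [-1, -0.26, 1.73], [-1.5, -0.4, 2.6], [-1.5, -0.4, 2.6], [-1, -0.3, 1.7], [0, 0, 0], [0, 0, 0]]' --rotation '[[0, 0, 0], [0, 0, 0], [0, 0, 0], [0, 0, 0], [0, 0, 0], [0, 0, 0], [0, 0, 0]]' --claw '[4.5, 4.5, 4.5, 4.5, 4.5, 4.5, 4.5]'

```text
time_s: 11.5
position: [0.4571, 0.0132, 0.2747]
tool_rot: [[0.488, -0.521, -0.701], [0.123, -0.754, 0.646], [-0.864, -0.401, -0.304]]
ft_force: [0.5, 0.1, 0.3]
grip_width: 0.0451
```

Run:
```python
from goal import *
st=rep()
c,im=snap("wrist","w7"); cv2.imwrite("pics/w7b.png",cv2.resize(im[:,:,::-1],None,fx=1.5,fy=1.5,interpolation=cv2.INTER_CUBIC))
c,im=snap("side","d7");cv2.imwrite("pics/d7b.png",cv2.resize(im[130:260,190:350,::-1],None,fx=4.5,fy=4.5,interpolation=cv2.INTER_CUBIC))
c,im=snap("scene","s7")
```

```text
t 11.5 tcp in mouth mm [ -0.6  -1.7 140.9] handle ang -53.8 tilt deg 0.56 F mouth [ 0.6 -0.1  0. ] T mouth [-0.02  0.26  0.01] w 0.0451 q6 [-24.  -1. 103.  22.  56.  96.]
```

View pics/w7b.png

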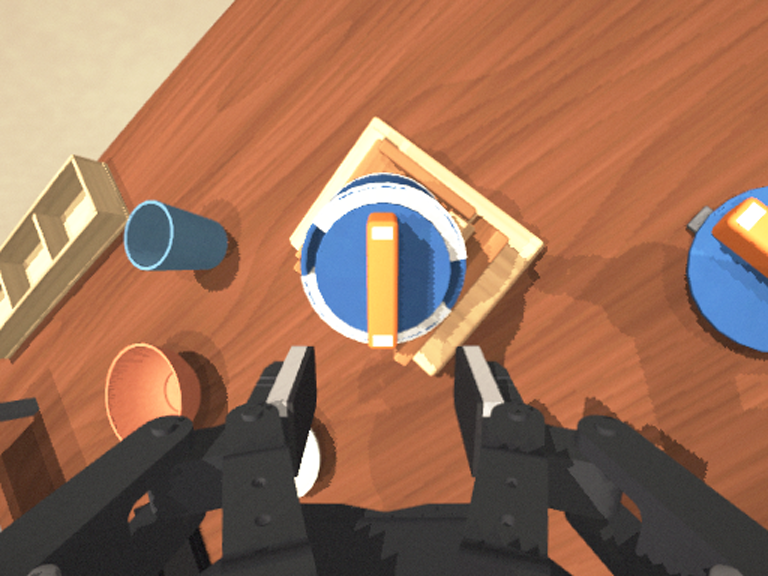

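View pics/d7b.png

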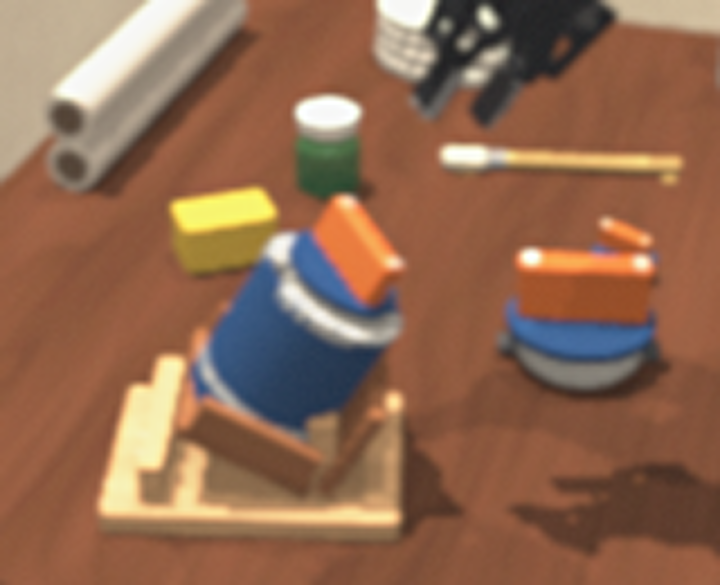

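View pics/s7.png

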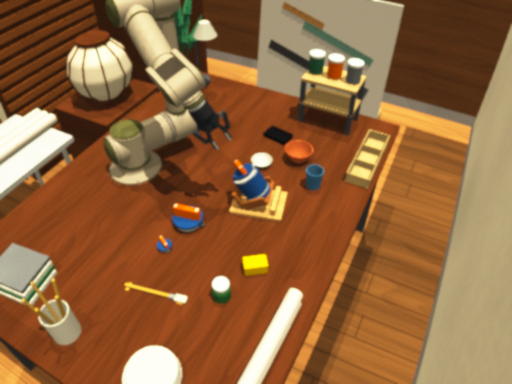

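The lid sits in the mouth with its handle turned, and the other items look to be where they were. One numeric check before handing in.

Run:
```python
from goal import *
c,im=load("w7"); px=np.array([(382,232),(383,341)])/1.5
for z in (.043,.047,.054):
    q=(onplane(c,px,O+F[:,2]*z,F[:,2])-O)@F*1000; d=q[0]-q[1]
    print(z,q.mean(0).round(1),np.linalg.norm(d).round(1),np.degrees(np.arctan2(d[1],d[0])).round(1)-23.3)
a=cv2.imread("pics/scene0.png").astype(int);b=cv2.imread("pics/s7.png").astype(int)
for n,(u,v) in dict(dish=(262,160),bowl=(299,151),jar=(221,289),brush=(155,293),ink=(278,134),block=(255,265),mug=(314,177),big=(187,217),small=(164,243)).items():
    print(n,np.abs(a-b)[v-10:v+10,u-12:u+12].mean().round(1),end="; ")
env.close_job()
```

```text
0.043 [-0.7  0.9 43. ] 59.9 -76.6
0.047 [ 0.  -0.1 47. ] 58.9 -76.6
0.054 [ 1.2 -1.8 54. ] 57.2 -76.6
dish 11.1; bowl 7.2; jar 5.6; brush 7.2; ink 4.3; block 4.4; mug 6.6; big 8.1; small 7.0; the job is handed in; nothing more can be done
```

The canister is closed: the middle-sized lid is locked in its pockets, and I let go and handed the job in at about 11.7 s of the 61 s allowed.

**What I did:** I gripped the middle lid (cover about 80 mm, handle top at 61 mm). The wrist camera showed the slots at about 23° from the saddle's uphill x. I put the lugs in the slots, pressed the lid down to the rim and twisted it clockwise to the stop. From there I eased back a few degrees until the seal pushed the lid up into the pockets.

**Last checks that agree:**
- **Depth:** the lid rose about 7 mm from fully pressed, which is the locked depth of 14 mm.
- **Pull:** an upward pull of about 24 N did not move it.
- **Angle:** after release the camera put the handle 76.6° clockwise of the slots, within the expected 74 ± 4°, and centred on the mouth to within 1 mm.
- **Other things:** comparing the scene pictures from before and after, I saw no bystander moved.

**What disagreed or took a second try:**
- **First rise:** right at the stop, at about 81–83°, the lid stayed about 18 mm deep and did not lock. It only rose after I backed off to about 77°.
- **Canister yaw:** the rim fit alone gave an uncertain value (0.04–0.22 rad), so I used the stand's base edges (0.265 rad). The later pictures matched that.

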